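# Changeover: clear the red shell, rock the tight locating block out of the nest

## Robot

A 6-joint arm with a two-finger parallel gripper is mounted at the origin on the work surface. World frame = base frame: x ahead of the robot, y to its left, z up, the work surface at z = 0. Lengths are in m, angles in rad, forces in N, time in s.
With the tool pointing down it reaches from about 0.25 to 0.775 m from the base axis. Payload 8.9 kg.
Tool frame: the origin (TCP) lies midway between the tips of the shut fingers; the grasp point (between the pads) lies 19 mm behind it; z points along the fingers, y is the line along which they close (so a half turn about z gives the same grasp; the last joint's range is limited). The gripper opens to 85 mm and grips with 20 to 120 N. Pads are 22 mm wide; open, the fingers measure 114 mm over their backs; the gripper's body (76 mm by 85 mm) begins 54 mm behind the grasp point. The pads swing forward as they close: fully open they stand 13 mm farther back than shut.
Start: joints at [-1.358, 0.291, -0.153, 1.127, 0, 1.431], TCP at [0.181, -0.493, 0.231] pointing down, gripper open.
Joint ranges: [-2.52, 2.52], [-0.91, 1.74], [-1.3, 1.37], [-1.96, 2.02], [-1.52, 1.47], [-3.14, 3.14]. Speed limits (rad/s): [2.22, 2.22, 2.79, 3.14, 3.14, 3.14].

## Interface

Orientations are given as a unit quaternion [x, y, z, w].
In Python, from station import env, vision gives the robot as it stands.
- The arm moves only by the tool apply_moves, never from a script. Its argument "moves" is a list of rows, each an object with "slide": the shift along the tool's x, y, z in units of 0.06 m (1.0 is 0.06 m), a list of three; "angular": the turn, a rotation vector about the tool's x, y, z in units of 10 degrees (1.0 is 10 degrees), a list of three; "gripper": the opening, from 0 (shut) to 1 (fully open). A call has 1 to 20 rows; each row shifts and turns the commanded pose from where the row before left it, along the tool's axes as they then stand; what a row does not reach is not made up. A row lasts 1/8 s, in which the tool goes at most 62.5 mm and 10.7 degrees, less where a joint would pass 70% of its speed; a pose out of reach is approached as far as the arm can. A call with a number of a shift or a turn outside -1 to 1 is refused whole. A call with a gripper value outside its range is refused whole. The fingers move at their own pace and stop on an object; "newtons" is the grip in N (left out, the last holds). Time passes only in rows, so rows that do not move let the fingers close. It gives the time, the measured TCP pose, the force, the opening and the grip force at its end, in the units of the state.
- env.sense(): the state, without advancing time (a new reading comes with each control period).
- vision.get_image(name): name is "side" or "top" or "wrist"; returns a dict with "pixels" (384x512x3 uint8, red, green, blue), "range_z" (384x512 float32, m along the optical axis (not along the pixel's ray), 0 where there is no reading), "intrinsics" (3x3 intrinsics, pixels), "R" (3x3) and "t" (3): a world point X has camera coordinates R X + t; the wrist camera has in their place "T_tool_cam" (4x4, takes a point from camera to tool coordinates, whose origin is the TCP and whose axes are the flange's). Camera axes: x right, y down, z forward; pixel columns grow to the right and rows downward; lengths in m; the calibration is good to about 2 mm. A picture is of the moment at which its call begins: read the wrist's pose just before it.
- env.close_job(): hands the job in; it is judged then, once.
The state is a dict: "time": time; "q": joint angles; "joint_velocities": joint speeds; "joint_efforts": joint torques, N m; "eef_pos": TCP position; "orientation": TCP orientation; "force": force on the tool from outside, world axes, zero at the start; "wrist_torque": the same for the moment, N m; "grip_width": finger opening in m; "grasp_force": force on a finger pad.
Only numpy, scipy, OpenCV 4.12 (cv2) and the standard library are available. Lean on these libraries where they do the work, as an engineer would, in place of code of your own. Each camera call takes 0.05 s, during which the arm holds its last target. There are 200 camera calls.

## Task

Move the red handle shell from the blue nest plate onto the narrow white raised rest, level and astride it, and let go. Then grip the tab of the tight steel locating block and rock it side to side, towards one yellow pad and then the other, several swings of about 5 to 10 degrees each way, easing it up until it frees; the loose nest plate must not be lifted along with it, as a straight pull would do. Finish still holding the block upright just clear of the nest, about 15 mm above the slot it came from, and leave all else where it is.

Things in the scene. Friction and masses are not known exactly. Their poses are not given: they have to be found in the camera images.
- shell: Red plastic handle half-shell, a channel open side down and at both ends: 46 wide (x), 140 long (y), 46 mm high, walls and roof 4 mm (inside 38 wide, 42 high). 0.12 kg (varies). Origin: centre of its open underside, y along its length. It starts standing on the nest's top over the block's tab, length along the nest's y (within 3 deg). Either way round will do. Grip it across its 46 mm width.
- ridge: Narrow raised rest, fixed: white upright blade 22 mm thick (x), 100 mm long (y), flat top 90 mm above the table, on a dark foot 90 x 130 x 10 mm. Origin: centre of the foot's underside, y along the blade. The shell goes astride it, roof on the blade's top, length along the blade; its underside is then 48 mm above the table. The rest and the fixture may swap places.
- fixture: Fixed aluminium base plate 130 (x) x 200 (y) x 15 mm carrying the blue nest plate. Origin: centre of its underside, on the table; its x and y are those of the nest, the pads and (at the start) the block.
- nest_top (a point): Centre of the slot's mouth, level with the nest plate's flat top (60 mm above the table when seated); axes as the fixture. The nest is a blue plate 110 (x) x 170 (y) x 45 mm; its slot is 28 mm wide (x) and 100 mm long (y). Two yellow pads stick into the slot from its ends (see padl, padr) and pinch the block.
- nest (a joint): How far the nest plate (1.06 kg with its pads, so lifted by some 10.5 N) is lifted off its seat on the base, m: 0 seated, up to 0.08; it slides straight up freely on dowels and falls back.
- block: Steel locating block, 0.28 kg (varies): body 24 (x) x 56 (y) x 37 mm high, tab 24 (x) x 30 (y) x 40 mm high on its middle, with a yellow stripe. Origin: centre of its underside, z up. At the start upright in the slot, axes as the fixture, body flush with the nest's top, only the tab proud (under the shell); see block_foot.
- block_foot (a point): Centre of the block's underside; at the start 37 mm below the nest's top (23 mm above the table), 20 mm below the pads' axes, on a 10 mm wide (y) central rest with 8 mm of free room under the block's ends, so it can rock about its x axis (leaning along y); 2 mm play each side in x. The pads let go once the underside is above their axes. The tab is held firmest across its 30 mm (y).
- padl (a joint): Yellow round-nosed pad (8 mm radius, lying along x) at the +y end of the slot, its axis 17 mm below the nest's top, its nose at y = +28 mm; padr is its twin at -y. Springs press each on the block's end faces with about 14 N (500 N/m). Value in m: + towards the slot's middle (to 0.006), - pushed back (to -0.008). Friction about 0.6 (varies): a straight pull on the block takes some 17 N.
- padr (a joint): The same pad at the -y end of the slot, its nose at y = -28 mm; m, + towards the slot's middle.
- motor: Bystander: small upright steel motor, 36 mm diameter, 59 mm high with its shaft, between the fixture and the rest. Origin: centre of its underside.
- driver: Bystander: power screwdriver lying on the table at the left, 230 mm long, 42 mm high. Origin on the table under its middle.
- endcap: Bystander: black round end cap, 64 mm diameter, 30 mm high, at the right. Origin: centre of its underside.
- tape: Bystander: roll of clear tape, 90 mm diameter, 24 mm high, lying at the right. Origin: centre of its underside.
- bottle: Bystander: clear water bottle, 62 mm diameter, 155 mm high, at the far left. Origin: centre of its underside.
- screwbin: Bystander: blue screw bin 100 x 140 x 50 mm at the far right. Origin: centre of its underside.
- gun: Bystander: finished red hand tool lying at the far side, about 150 x 190 x 64 mm. Origin on the table under its barrel.
Things that resemble listed ones, but are neither listed nor needed, are in the scene too. What is shaped like the ridge but turquoise is not meant.

How it is judged:
By the outcome, as a careful person would: the job done as asked, in the order asked, and still so for the second after the job is handed in, while the arm keeps its last pose, push and grip.
It also fails if it takes over 72 s, if anything falls off the work surface, if the arm or the gripper's body presses on something with over 40 N, if the wrist force passes 120 N, or if a joint passes its speed limit or range.

## Working session

There is one attempt and no reset: what is moved stays moved. The work goes in short steps, Python scripts to look and compute and a tool call to move; the robot and the scene stay as the last step left them, time stands still between calls to the robot, and variables do not carry over. Pictures are saved under pics/ and viewed, at most 10 in all, crops included, and the job is handed in when it is done.

Besides the shell and the picture viewer there is one more tool, called after "Request:" in YAML: its name, and indented under it one key for each argument. apply_moves: Moves the arm, as the interface text tells. Shifts and turns lie within -1 to 1; 1 stands for 0.06 m of shift or 10 degrees of turn. Its arguments: {"type":"object","properties":{"moves":{"type":"array","items":{"type":"object","properties":{"slide":{"type":"array","items":{"type":"number","minimum":-1,"maximum":1}},"angular":{"type":"array","items":{"type":"number","minimum":-1,"maximum":1}},"gripper":{"type":"number"}}}},"newtons":{"type":"number"}},"required":["moves"]}

```bash
mkdir -p pics; ls
python3 - <<'E'
from station import env, vision
import cv2, numpy as np
s=env.sense();print({k:np.round(v,4).tolist() for k,v in s.items()})
ims=[]
for n in("top","side"):
    d=vision.get_image(n);np.savez(f"{n}0.npz",**d)
    print(n,d["intrinsics"].tolist(),d["R"].round(4).tolist(),d["t"].round(4).tolist())
    cv2.imwrite(f"pics/{n}0.png",cv2.resize(d["pixels"][:,:,::-1],(768,576)))
E
```

```text
pics
{'time': 0.0, 'q': [-1.3583, 0.2913, -0.1542, 1.1267, -0.0, 1.4315], 'joint_velocities': [0.0019, 0.0004, 0.0003, 0.0015, -0.0019, 0.0021], 'joint_efforts': [-0.0004, -53.7146, 33.1373, 0.0159, -0.0004, -0.0], 'eef_pos': [0.1808, -0.4924, 0.2307], 'orientation': [0.9846, 0.175, -0.0, -0.0007], 'force': [0.4939, -0.0672, 0.6724], 'wrist_torque': [-0.0042, 0.0098, -0.0373], 'grasp_force': 0.0, 'grip_width': 0.0857}
top [[473.9373090107589, 0.0, 249.3685461730474], [0.0, 473.9373090107589, 196.17128120322144], [0.0, 0.0, 1.0]] [[-0.0138, -0.9998, 0.0118], [-0.9968, 0.0128, -0.079], [0.0788, -0.0128, -0.9968]] [-0.0052, 0.6044, 1.48]
side [[448.4950280552041, 0.0, 249.11536817282558], [0.0, 448.4950280552041, 194.27691843158942], [0.0, 0.0, 1.0]] [[0.8798, -0.475, 0.0197], [-0.2407, -0.4809, -0.8431], [0.4099, 0.737, -0.5374]] [-0.4949, 0.2164, 1.4237]
```

View pics/top0.png

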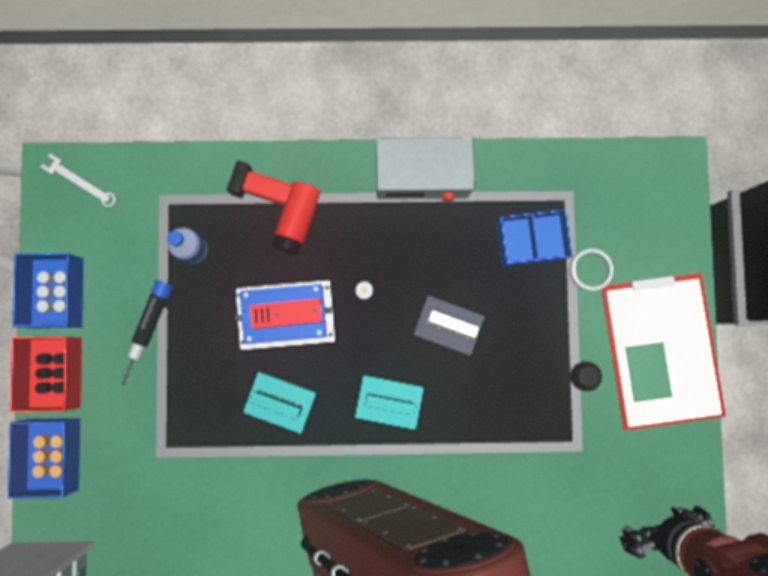

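View pics/side0.png

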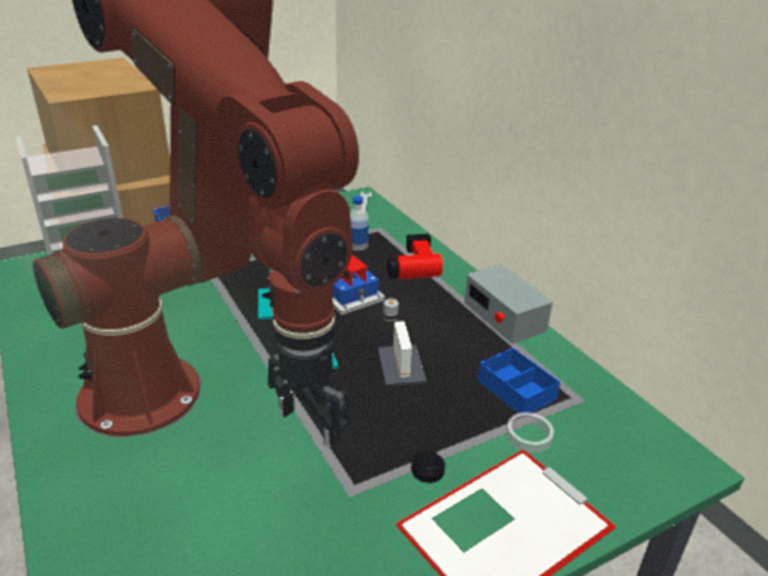

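The top view shows the red shell on the blue nest at (287,313) and a white blade on a dark foot at (453,324). The two turquoise rests at (280,403) and (390,402) are decoys, because the rest I need is white. The red gun at (290,205) is a bystander. Next I'll measure both objects and crop them to confirm.

```bash
cat > h.py <<'E'
import numpy as np, cv2
from scipy.spatial.transform import Rotation as Ro
from station import env, vision
def cam(name):
    s=env.sense(); d=vision.get_image(name); K=d["intrinsics"]
    if name=="wrist":
        T=d["T_tool_cam"]; Rt=Ro.from_quat(s["orientation"]).as_matrix()
        Rc=Rt@T[:3,:3]; c=Rt@T[:3,3]+s["eef_pos"]
    else: Rc=d["R"].T; c=-Rc@d["t"]
    return d["pixels"],d["range_z"],K,Rc,c,s
def toplane(uv,z,K,Rc,c):
    uv=np.atleast_2d(uv).astype(float)
    r=(Rc@np.linalg.inv(K)@np.c_[uv,np.ones(len(uv))].T).T
    return c+r*((z-c[2])/r[:,2])[:,None]
def mask(px,kind):
    h=cv2.cvtColor(px,cv2.COLOR_RGB2HSV).astype(int);H,S,V=h[...,0],h[...,1],h[...,2]
    m={'red':((H<8)|(H>172))&(S>150)&(V>90),'white':(S<50)&(V>170),'blue':(H>105)&(H<125)&(S>120),
       'yellow':(H>20)&(H<35)&(S>120)&(V>100)}[kind]
    return m.astype(np.uint8)
def rect(m,z,K,Rc,c,roi=None):
    if roi: q=np.zeros_like(m);q[roi[1]:roi[3],roi[0]:roi[2]]=1;m=m*q
    cs,_=cv2.findContours(m,cv2.RETR_EXTERNAL,cv2.CHAIN_APPROX_NONE)
    k=max(cs,key=cv2.contourArea)
    P=toplane(k[:,0],z,K,Rc,c)
    (x,y),(w,h),a=cv2.minAreaRect((P[:,:2]*1000).astype(np.float32))
    if w>h: a+=90;w,h=h,w   # a+90 = long axis dir
    return x,y,w,h,(a+90+90)%180-90,k[:,0].mean(0)
E
python3 - <<'E'
from h import *
px,z,K,Rc,c,s=cam("top")
print("shell",rect(mask(px,'red'),.106,K,Rc,c,(155,190,225,235)))
print("blue",rect(mask(px,'blue'),.06,K,Rc,c,(150,180,228,240)))
print("blade",rect(mask(px,'white'),.09,K,Rc,c,(275,195,330,240)))
cv2.imwrite("pics/crop.png",cv2.resize(px[180:250,150:335,::-1],None,fx=4,fy=4,interpolation=2))
E
```

```text
shell (562.1742553710938, 165.9555206298828, 44.273380279541016, 136.91058349609375, -85.27819919586182, array([189.98275862, 208.71551724]))
blue (564.561279296875, 176.78814697265625, 105.76808166503906, 168.24632263183594, -85.87651062011719, array([186.16722408, 209.37123746]))
blade (537.8202514648438, -170.79640197753906, 26.154199600219727, 102.46733856201172, 68.86901092529297, array([302.41891892, 215.66216216]))
```

View pics/crop.png

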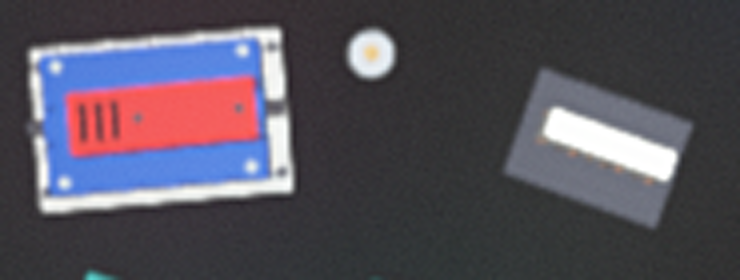

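The crop confirms both: the red shell lies on the blue nest (crop 165,118), and the white blade stands on the dark foot (crop 610,143). I'll turn in place first, then travel over the shell.

```bash
cat >> h.py <<'E'
def plan(p,yaw):
    """turn (world-vertical, then level) and shift needed to bring TCP to p [m], tool y at yaw deg, tool down; in units"""
    s=env.sense(); R0=Ro.from_quat(s["orientation"]); y=np.radians(yaw)
    ty=np.array([np.cos(y),np.sin(y),0]); tz=np.array([0,0,-1.]); R1=Ro.from_matrix(np.c_[np.cross(ty,tz),ty,tz])
    print("t",round(s["time"],2),"pos",np.round(s["eef_pos"],4),"turn units",np.degrees((R0.inv()*R1).as_rotvec()).round(2)/10,
      "then shift units",(R1.inv().apply(np.array(p)-s["eef_pos"])/.06).round(3))
E
python3 -c "
from h import *
plan([.562,.168,.231],4.5)"
```

```text
t 0.15 pos [ 0.1808 -0.4925  0.2309] turn units [-4.000e-03 -4.000e-03 -7.435e+00] then shift units [ 1.0476e+01  7.1970e+00 -2.0000e-03]
```

Request:
apply_moves:
  moves:
    - {"angular": [0,0,-0.93],"gripper": 1}
    - {"angular": [0,0,-0.93],"gripper": 1}
    - {"angular": [0,0,-0.93],"gripper": 1}
    - {"angular": [0,0,-0.93],"gripper": 1}
    - {"angular": [0,0,-0.93],"gripper": 1}
    - {"angular": [0,0,-0.93],"gripper": 1}
    - {"angular": [0,0,-0.93],"gripper": 1}
    - {"angular": [0,0,-0.925],"gripper": 1}

```text
schema error: expected keys slide, angular, gripper
```

Request:
apply_moves:
  moves:
    - {"slide": [0.655,0.45,0],"gripper": 1}
    - {"slide": [0.655,0.45,0],"gripper": 1}
    - {"slide": [0.655,0.45,0],"gripper": 1}
    - {"slide": [0.655,0.45,0],"gripper": 1}
    - {"slide": [0.655,0.45,0],"gripper": 1}
    - {"slide": [0.655,0.45,0],"gripper": 1}
    - {"slide": [0.655,0.45,0],"gripper": 1}
    - {"slide": [0.655,0.45,0],"gripper": 1}
    - {"slide": [0.655,0.45,0],"gripper": 1}
    - {"slide": [0.655,0.45,0],"gripper": 1}
    - {"slide": [0.655,0.45,0],"gripper": 1}
    - {"slide": [0.655,0.45,0],"gripper": 1}
    - {"slide": [0.655,0.45,0],"gripper": 1}
    - {"slide": [0.655,0.45,0],"gripper": 1}
    - {"slide": [0.655,0.45,0],"gripper": 1}
    - {"slide": [0.655,0.45,0],"gripper": 1}
    - {"slide": [0,0,0],"gripper": 1}

```text
schema error: expected keys slide, angular, gripper
```

Run:
```python
from h import *
px,z,K,Rc,c,s=cam("wrist"); cv2.imwrite("pics/w1.png",px[:,:,::-1])
print(c,Rc.round(2).tolist())
print("shell",rect(mask(px,'red'),.106,K,Rc,c)); print("blue",rect(mask(px,'blue'),.06,K,Rc,c))
plan([.562,.168,.231],4.5)
```

```text
[ 0.24415992 -0.46921906  0.37342183] [[0.34, -0.9, -0.25], [-0.94, -0.33, -0.09], [-0.0, 0.27, -0.96]]
shell (330.02471923828125, -594.8784790039062, 55.17409133911133, 158.82156372070312, -83.19389390945435, array([406.54280156,  74.82879377]))
blue (159.57620239257812, -801.01123046875, 40.99253463745117, 101.23674774169922, 33.16323471069336, array([500.44174757, 271.90776699]))
t 0.2 pos [ 0.1808 -0.4926  0.231 ] turn units [-4.000e-03 -3.000e-03 -7.434e+00] then shift units [ 1.0477e+01  7.1970e+00 -1.0000e-03]
```

View pics/w1.png

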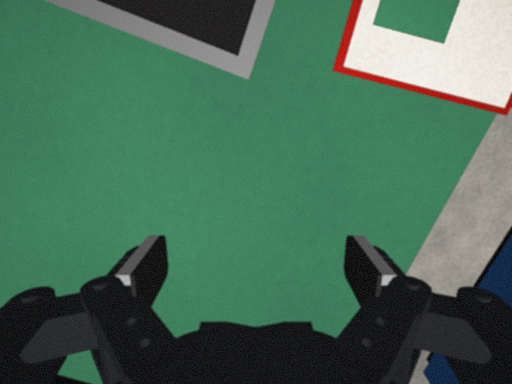

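The moves were refused because every row needs all three keys. The view still shows the table at the start pose, with the fingers at the bottom (150,265) and (360,265). I'll resend them.

Request:
apply_moves:
  moves:
    - {"slide": [0,0,0],"angular": [0,0,-0.93],"gripper": 1}
    - {"slide": [0,0,0],"angular": [0,0,-0.93],"gripper": 1}
    - {"slide": [0,0,0],"angular": [0,0,-0.93],"gripper": 1}
    - {"slide": [0,0,0],"angular": [0,0,-0.93],"gripper": 1}
    - {"slide": [0,0,0],"angular": [0,0,-0.93],"gripper": 1}
    - {"slide": [0,0,0],"angular": [0,0,-0.93],"gripper": 1}
    - {"slide": [0,0,0],"angular": [0,0,-0.93],"gripper": 1}
    - {"slide": [0,0,0],"angular": [0,0,-0.925],"gripper": 1}

```text
time: 1.2
eef_pos: [0.1809, -0.4927, 0.2311]
orientation: [0.677, 0.736, 0.0, -0.0]
force: [0.2, -0.5, 0.8]
grip_width: 0.0853
grasp_force: 0.0
```

Request:
apply_moves:
  moves:
    - {"slide": [0.655,0.45,0],"angular": [0,0,0],"gripper": 1}
    - {"slide": [0.655,0.45,0],"angular": [0,0,0],"gripper": 1}
    - {"slide": [0.655,0.45,0],"angular": [0,0,0],"gripper": 1}
    - {"slide": [0.655,0.45,0],"angular": [0,0,0],"gripper": 1}
    - {"slide": [0.655,0.45,0],"angular": [0,0,0],"gripper": 1}
    - {"slide": [0.655,0.45,0],"angular": [0,0,0],"gripper": 1}
    - {"slide": [0.655,0.45,0],"angular": [0,0,0],"gripper": 1}
    - {"slide": [0.655,0.45,0],"angular": [0,0,0],"gripper": 1}
    - {"slide": [0.655,0.45,0],"angular": [0,0,0],"gripper": 1}
    - {"slide": [0.655,0.45,0],"angular": [0,0,0],"gripper": 1}
    - {"slide": [0.655,0.45,0],"angular": [0,0,0],"gripper": 1}
    - {"slide": [0.655,0.45,0],"angular": [0,0,0],"gripper": 1}
    - {"slide": [0.655,0.45,0],"angular": [0,0,0],"gripper": 1}
    - {"slide": [0.655,0.45,0],"angular": [0,0,0],"gripper": 1}
    - {"slide": [0.655,0.45,0],"angular": [0,0,0],"gripper": 1}
    - {"slide": [0.655,0.45,0],"angular": [0,0,0],"gripper": 1}
    - {"slide": [0,0,0],"angular": [0,0,0],"gripper": 1}

```text
time: 3.32
eef_pos: [0.563, 0.1705, 0.2304]
orientation: [0.678, 0.735, 0.0, -0.0]
force: [-0.5, -0.5, 0.2]
grip_width: 0.0855
grasp_force: 0.0
```

Run:
```python
from h import *
px,z,K,Rc,c,s=cam("wrist"); cv2.imwrite("pics/w2.png",px[:,:,::-1])
print("shell",rect(mask(px,'red'),.106,K,Rc,c)); print("blue",rect(mask(px,'blue'),.06,K,Rc,c))
plan([.562,.168,.231],4.5)
```

```text
shell (753.7803344726562, 200.20602416992188, 116.6196517944336, 126.7564697265625, 71.89283752441406, array([459.07943925, 176.96962617]))
blue (698.5606689453125, 339.7621765136719, 11.62249755859375, 51.1453971862793, 4.6803693771362305, array([416.04464286,   4.47321429]))
t 3.38 pos [0.5622 0.169  0.2306] turn units [-0.006  0.001  0.013] then shift units [-0.017 -0.004 -0.007]
```

View pics/w2.png

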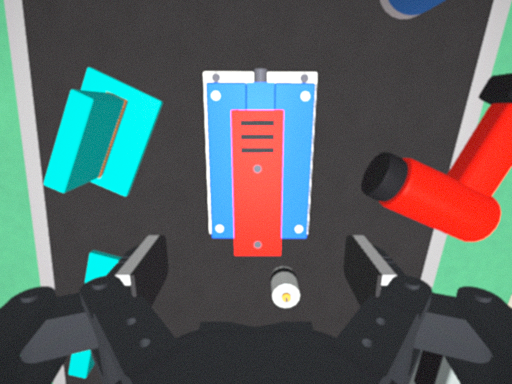

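The wrist view shows the red shell at columns 232–284, rows 108–256, on the blue nest, with the motor at (285,285). I'll measure inside that region.

```bash
sed -i "s/(H>105)&(H<125)/(H>98)\&(H<125)/" h.py
python3 - <<'E'
from h import *
px,z,K,Rc,c,s=cam("wrist")
roi=(200,70,320,260)
print("shell",rect(mask(px,'red'),.106,K,Rc,c,roi)); print("blue",rect(mask(px,'blue'),.06,K,Rc,c,roi))
m=mask(px,'red')>0
for r in (120,150,180,210,240):
    u=np.where(m[r,200:320])[0]+200
    print(r,toplane([[u[0]-.5,r],[u[-1]+.5,r]],.106,K,Rc,c)[:,:2].round(4).tolist(), z[r,u[len(u)//2]])
E
```

```text
shell (564.109619140625, 165.27078247070312, 47.641475677490234, 139.3667755126953, -85.30720901489258, array([258.0859375 , 181.22135417]))
blue (565.645263671875, 177.72909545898438, 109.98674011230469, 169.64341735839844, -85.31387424468994, array([259.614489  , 153.64424321]))
120 [[0.5375, 0.2236], [0.5804, 0.2271]] 0.26024798
150 [[0.5391, 0.1973], [0.5832, 0.2009]] 0.26717836
180 [[0.5418, 0.1696], [0.5852, 0.1731]] 0.2751059
210 [[0.5446, 0.1403], [0.5882, 0.1438]] 0.28254592
240 [[0.5446, 0.109], [0.5925, 0.1129]] 0.29318976
```

```bash
python3 -c "
from h import *
plan([.563,.166,.071],4.7)"
```

```text
t 3.42 pos [0.5618 0.1681 0.2307] turn units [-0.007  0.002 -0.014] then shift units [-0.037  0.017  2.662]
```

Request:
apply_moves:
  newtons: 30
  moves:
    - {"slide": [-0.04,0.02,0.6],"angular": [0,0,-0.015],"gripper": 1}
    - {"slide": [0,0,0.6],"angular": [0,0,0],"gripper": 1}
    - {"slide": [0,0,0.5],"angular": [0,0,0],"gripper": 1}
    - {"slide": [0,0,0.5],"angular": [0,0,0],"gripper": 1}
    - {"slide": [0,0,0.46],"angular": [0,0,0],"gripper": 1}
    - {"slide": [0,0,0],"angular": [0,0,0],"gripper": 1}
    - {"slide": [0,0,0],"angular": [0,0,0],"gripper": 0.3}
    - {"slide": [0,0,0],"angular": [0,0,0],"gripper": 0.3}
    - {"slide": [0,0,0],"angular": [0,0,0],"gripper": 0.3}
    - {"slide": [0,0,0],"angular": [0,0,0],"gripper": 0.3}
    - {"slide": [0,0,0],"angular": [0,0,0],"gripper": 0.3}

```text
time: 4.8
eef_pos: [0.5644, 0.1656, 0.0731]
orientation: [0.678, 0.735, 0.001, 0.001]
force: [-1.3, -1.5, 6.5]
grip_width: 0.0457
grasp_force: 30.6
```

Request:
apply_moves:
  moves:
    - {"slide": [0,0,-0.3],"angular": [0,0,0],"gripper": 0.3}
    - {"slide": [0,0,-0.4],"angular": [0,0,0],"gripper": 0.3}
    - {"slide": [0,0,-0.5],"angular": [0,0,0],"gripper": 0.3}
    - {"slide": [0,0,-0.6],"angular": [0,0,0],"gripper": 0.3}
    - {"slide": [0,0,-0.5],"angular": [0,0,0],"gripper": 0.3}
    - {"slide": [0,0,-0.2],"angular": [0,0,0.6],"gripper": 0.3}
    - {"slide": [0,0,0],"angular": [0,0,0.7],"gripper": 0.3}
    - {"slide": [0,0,0],"angular": [0,0,0.7],"gripper": 0.3}
    - {"slide": [0,0,0],"angular": [0,0,0.58],"gripper": 0.3}

```text
time: 5.92
eef_pos: [0.5636, 0.1657, 0.2223]
orientation: [0.826, 0.564, 0.0, 0.0]
force: [-0.5, -0.2, -0.4]
grip_width: 0.0457
grasp_force: 31.5
```

Run:
```python
from h import *
s=env.sense();print(s["grip_width"],s["grasp_force"])
px,z,K,Rc,c,s=cam("top")
# blade again with depth-based check: pixels whose depth says height ~.09
v,u=np.mgrid[195:240,275:330]; zz=z[195:240,275:330]
r=np.stack([u,v,np.ones_like(u)],-1).reshape(-1,3)@np.linalg.inv(K).T*zz.reshape(-1,1)
P=c+r@Rc.T; q=P[abs(P[:,2]-.09)<.012]
print(len(q),q.mean(0),cv2.minAreaRect((q[:,:2]*1000).astype(np.float32)))
print("blade",rect(mask(px,'white'),.09,K,Rc,c,(275,195,330,240)))
plan([.538,-.171,.213],-21.1)
```

```text
0.045676742201402526 31.476204693317413
244 [ 0.53698826 -0.17104541  0.0894598 ] ((537.3466186523438, -171.255126953125), (99.83216857910156, 22.39733123779297), 69.0919418334961)
blade (538.273193359375, -170.94070434570312, 25.163368225097656, 102.4228515625, 69.21098327636719, array([302.41891892, 215.62162162]))
t 5.97 pos [0.5636 0.1657 0.2223] turn units [ 0.003 -0.002 -0.05 ] then shift units [-5.389  1.623  0.155]
```

Request:
apply_moves:
  moves:
    - {"slide": [-0.3,0.09,0],"angular": [0,0,-0.07],"gripper": 0.3}
    - {"slide": [-0.56,0.17,0],"angular": [0,0,0],"gripper": 0.3}
    - {"slide": [-0.56,0.17,0],"angular": [0,0,0],"gripper": 0.3}
    - {"slide": [-0.56,0.17,0],"angular": [0,0,0],"gripper": 0.3}
    - {"slide": [-0.56,0.17,0],"angular": [0,0,0],"gripper": 0.3}
    - {"slide": [-0.56,0.17,0],"angular": [0,0,0],"gripper": 0.3}
    - {"slide": [-0.56,0.17,0],"angular": [0,0,0],"gripper": 0.3}
    - {"slide": [-0.56,0.17,0],"angular": [0,0,0],"gripper": 0.3}
    - {"slide": [-0.56,0.17,0],"angular": [0,0,0],"gripper": 0.3}
    - {"slide": [-0.4,0.12,0],"angular": [0,0,0],"gripper": 0.3}
    - {"slide": [-0.2,0.05,0],"angular": [0,0,0],"gripper": 0.3}
    - {"slide": [0,0,0],"angular": [0,0,0],"gripper": 0.3}
    - {"slide": [0,0,0],"angular": [0,0,0],"gripper": 0.3}

```text
time: 7.6
eef_pos: [0.5417, -0.1699, 0.2218]
orientation: [0.821, 0.571, 0.0, -0.0]
force: [0.1, -0.1, -1.5]
grip_width: 0.0455
grasp_force: 31.4
```

Run:
```python
from h import *
plan([.5375,-.171,.061],-20.9)
px,z,K,Rc,c,s=cam("side"); cv2.imwrite("pics/s2.png",cv2.resize(px[150:300,200:330,::-1],None,fx=4,fy=4,interpolation=2))
```

```text
t 7.6 pos [ 0.5417 -0.1699  0.2218] turn units [-0.    -0.002  0.052] then shift units [-0.043 -0.059  2.68 ]
```

View pics/s2.png

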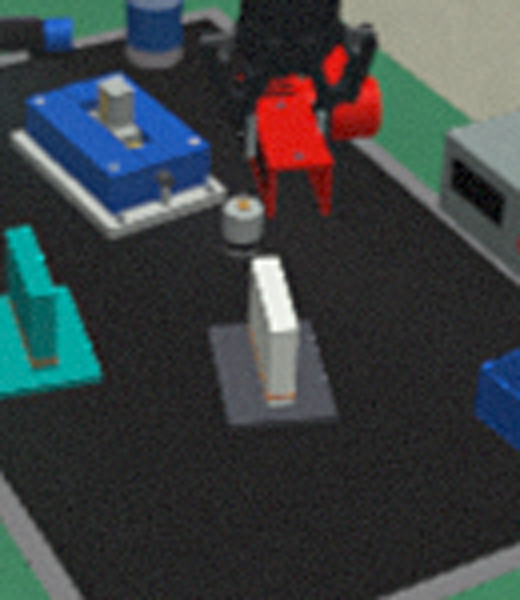

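The side view shows the shell held level at crop (295,140), the white blade at (275,330) and the block's tab at (115,100). I'll check the in-hand pose numerically with the top camera.

Run:
```python
from h import *
px,z,K,Rc,c,s=cam("top")
for roi in[(260,170,345,260)]:
    m=mask(px,'red'); print("shell top view @.255",rect(m,.255,K,Rc,c,roi))
px,z,K,Rc,c,s=cam("side")
def proj(P): p=K@(Rc.T@(np.array(P)-c)); return p[:2]/p[2]
e=np.array([np.cos(np.radians(69.1)),np.sin(np.radians(69.1)),0])
C=np.array([.5417,-.1699,0])
n=np.array([e[1],-e[0],0])
for a in(-.07,.07):
  for b in(-.023,.023):
    for h in (.209,.255): print(a,b,h,((proj(C+a*e+b*n+[0,0,h])-[200,150])*4).round())
```

```text
shell top view @.255 (555.6530151367188, -127.29269409179688, 50.082271575927734, 51.457489013671875, 72.97689819335938, array([292.68181818, 207.15151515]))
-0.07 -0.023 0.209 [267. 217.]
-0.07 -0.023 0.255 [269. 165.]
-0.07 0.023 0.209 [327. 214.]
-0.07 0.023 0.255 [331. 162.]
0.07 -0.023 0.209 [239. 122.]
0.07 -0.023 0.255 [241.  73.]
0.07 0.023 0.209 [294. 119.]
0.07 0.023 0.255 [297.  70.]
```

The projected shell corners match the image to a pixel or so. I'll lower it onto the blade.

Request:
apply_moves:
  moves:
    - {"slide": [-0.043,-0.06,0.4],"angular": [0,0,0.052],"gripper": 0.3}
    - {"slide": [0,0,0.6],"angular": [0,0,0],"gripper": 0.3}
    - {"slide": [0,0,0.4],"angular": [0,0,0],"gripper": 0.3}
    - {"slide": [0,0,0.4],"angular": [0,0,0],"gripper": 0.3}
    - {"slide": [0,0,0.35],"angular": [0,0,0],"gripper": 0.3}
    - {"slide": [0,0,0.25],"angular": [0,0,0],"gripper": 0.3}
    - {"slide": [0,0,0.15],"angular": [0,0,0],"gripper": 0.3}
    - {"slide": [0,0,0.08],"angular": [0,0,0],"gripper": 0.3}
    - {"slide": [0,0,0],"angular": [0,0,0],"gripper": 0.3}
    - {"slide": [0,0,0],"angular": [0,0,0],"gripper": 0.3}

```text
time: 9.0
eef_pos: [0.5378, -0.1721, 0.0645]
orientation: [0.824, 0.567, 0.0, 0.0]
force: [0.8, -0.7, -0.6]
grip_width: 0.0453
grasp_force: 31.4
```

Not in contact yet, so I'll lower gently in small steps.

Request:
apply_moves:
  moves:
    - {"slide": [0,0,0.03],"angular": [0,0,0],"gripper": 0.3}
    - {"slide": [0,0,0.02],"angular": [0,0,0],"gripper": 0.3}
    - {"slide": [0,0,0],"angular": [0,0,0],"gripper": 0.3}
    - {"slide": [0,0,0],"angular": [0,0,0],"gripper": 0.3}

```text
time: 9.5
eef_pos: [0.5375, -0.172, 0.0612]
orientation: [0.824, 0.567, 0.0, 0.0]
force: [-1.1, 0.9, 3.9]
grip_width: 0.0459
grasp_force: 32.0
```

Request:
apply_moves:
  moves:
    - {"slide": [0,0,0],"angular": [0,0,0],"gripper": 0.6}
    - {"slide": [0,0,0],"angular": [0,0,0],"gripper": 0.8}
    - {"slide": [0,0,0],"angular": [0,0,0],"gripper": 1}
    - {"slide": [0,0,0],"angular": [0,0,0],"gripper": 1}
    - {"slide": [0,0,-0.3],"angular": [0,0,0],"gripper": 1}
    - {"slide": [0,0,-0.6],"angular": [0,0,0],"gripper": 1}
    - {"slide": [0,0,-0.8],"angular": [0,0,0],"gripper": 1}
    - {"slide": [0,0,-0.8],"angular": [0,0,0],"gripper": 1}
    - {"slide": [0,0,-0.6],"angular": [0,0,0],"gripper": 1}
    - {"slide": [0,0,0],"angular": [0,0,0],"gripper": 1}

```text
time: 10.75
eef_pos: [0.5389, -0.1726, 0.2498]
orientation: [0.824, 0.567, 0.001, 0.002]
force: [0.3, -0.2, -1.0]
grip_width: 0.0854
grasp_force: 0.0
```

Run:
```python
from h import *
px,z,K,Rc,c,s=cam("wrist")
roi=(200,60,320,300);print("shell wrist",rect(mask(px,'red'),.094,K,Rc,c,roi))
px,z,K,Rc,c,s=cam("side");a=px[150:300,150:320,::-1]
cv2.imwrite("pics/s3.png",cv2.resize(a,None,fx=4,fy=4,interpolation=2))
px,z,K,Rc,c,s=cam("top")
b=mask(px,'blue');print("nest top",rect(b,.06,K,Rc,c,(150,180,228,240)))
cv2.imwrite("pics/t3.png",cv2.resize(px[185:240,150:225,::-1],None,fx=8,fy=8,interpolation=2))
plan([.565,.177,.231],94.6)
```

```text
shell wrist (536.7305908203125, -172.02252197265625, 48.287940979003906, 141.89109802246094, 69.05628204345703, array([253.26666667, 168.89722222]))
nest top (564.6943359375, 176.84408569335938, 106.03852844238281, 168.2740020751953, -85.80619859695435, array([188.72959184, 208.44387755]))
t 10.9 pos [ 0.5369 -0.1717  0.2459] turn units [-5.0000e-03 -9.0000e-03 -1.1556e+01] then shift units [-0.933  5.755  0.248]
```

View pics/s3.png

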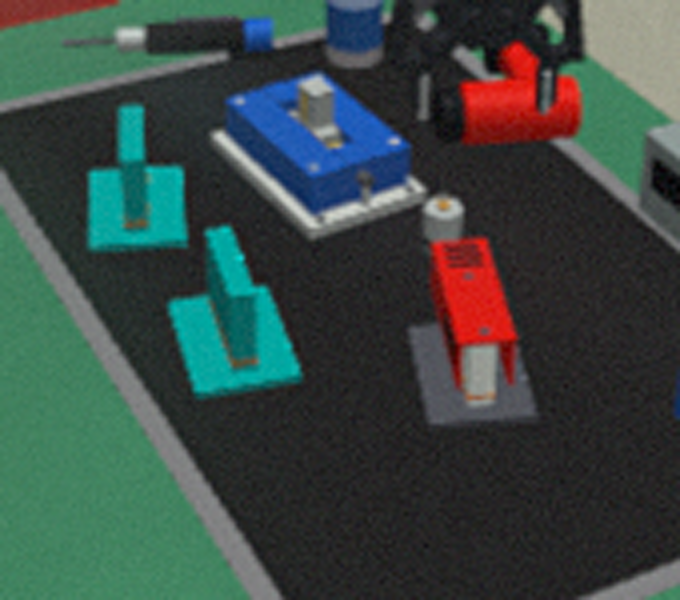

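The shell sits level astride the white blade at (470,300), released. Next I'll go above the block, turning first.

Request:
apply_moves:
  moves:
    - {"slide": [0,0,0],"angular": [0,0,-0.963],"gripper": 1}
    - {"slide": [0,0,0],"angular": [0,0,-0.963],"gripper": 1}
    - {"slide": [0,0,0],"angular": [0,0,-0.963],"gripper": 1}
    - {"slide": [0,0,0],"angular": [0,0,-0.963],"gripper": 1}
    - {"slide": [0,0,0],"angular": [0,0,-0.963],"gripper": 1}
    - {"slide": [0,0,0],"angular": [0,0,-0.963],"gripper": 1}
    - {"slide": [0,0,0],"angular": [0,0,-0.963],"gripper": 1}
    - {"slide": [0,0,0],"angular": [0,0,-0.963],"gripper": 1}
    - {"slide": [0,0,0],"angular": [0,0,-0.963],"gripper": 1}
    - {"slide": [0,0,0],"angular": [0,0,-0.963],"gripper": 1}
    - {"slide": [0,0,0],"angular": [0,0,-0.963],"gripper": 1}
    - {"slide": [0,0,0],"angular": [0,0,-0.963],"gripper": 1}

```text
time: 12.4
eef_pos: [0.5366, -0.1716, 0.2452]
orientation: [-0.043, 0.999, 0.001, -0.001]
force: [-0.7, -0.0, -0.2]
grip_width: 0.0855
grasp_force: 0.0
```

Request:
apply_moves:
  moves:
    - {"slide": [-0.09,0.57,0],"angular": [0,0,0],"gripper": 1}
    - {"slide": [-0.09,0.57,0],"angular": [0,0,0],"gripper": 1}
    - {"slide": [-0.09,0.57,0],"angular": [0,0,0],"gripper": 1}
    - {"slide": [-0.09,0.57,0],"angular": [0,0,0],"gripper": 1}
    - {"slide": [-0.09,0.57,0],"angular": [0,0,0],"gripper": 1}
    - {"slide": [-0.09,0.57,0],"angular": [0,0,0],"gripper": 1}
    - {"slide": [-0.09,0.57,0],"angular": [0,0,0],"gripper": 1}
    - {"slide": [-0.09,0.57,0],"angular": [0,0,0],"gripper": 1}
    - {"slide": [-0.09,0.57,0],"angular": [0,0,0],"gripper": 1}
    - {"slide": [-0.09,0.57,0.1],"angular": [0,0,0],"gripper": 1}
    - {"slide": [0,0,0.1],"angular": [0,0,0],"gripper": 1}
    - {"slide": [0,0,0],"angular": [0,0,0],"gripper": 1}
    - {"slide": [0,0,0],"angular": [0,0,0],"gripper": 1}

```text
time: 14.02
eef_pos: [0.5637, 0.1723, 0.2347]
orientation: [-0.04, 0.999, -0.0, -0.0]
force: [-0.1, 0.4, 0.1]
grip_width: 0.0857
grasp_force: 0.0
```

Run:
```python
from h import *
px,z,K,Rc,c,s=cam("wrist"); cv2.imwrite("pics/w3.png",px[:,:,::-1])
print("blue",rect(mask(px,'blue'),.06,K,Rc,c,(100,60,400,260)))
v,u=np.mgrid[60:260,100:400]; r=np.stack([u,v,np.ones_like(u)],-1).reshape(-1,3)@np.linalg.inv(K).T*z[60:260,100:400].reshape(-1,1)
P=c+r@Rc.T; q=P[(abs(P[:,2]-.1)<.006)&(np.hypot(P[:,0]-.565,P[:,1]-.177)<.05)]
print(len(q),q.mean(0),cv2.minAreaRect((q[:,:2]*1000).astype(np.float32)))
plan([.565,.177,.231],94.6)
```

```text
blue (566.0606689453125, 177.37315368652344, 110.6900405883789, 170.83042907714844, -85.47512578964233, array([259.516, 170.054]))
785 [0.56509899 0.17717266 0.09973682] ((565.67529296875, 177.29202270507812), (24.49144172668457, 29.32447624206543), 4.427581787109375)
t 14.07 pos [0.5639 0.1724 0.2349] turn units [-0.001 -0.001 -0.007] then shift units [-0.025  0.075  0.065]
```

View pics/w3.png

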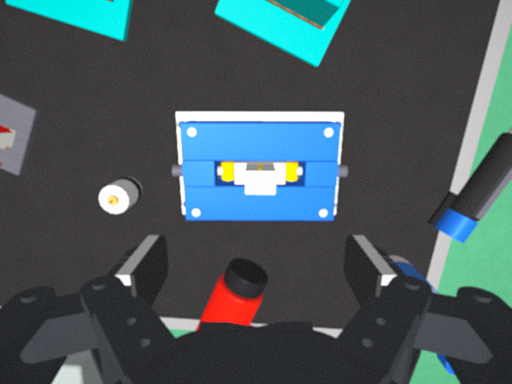

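The wrist view shows the block's tab at (262,180) between the yellow pads (228,171) and (291,171). Its position is (0.5655, 0.1773), aligned with the nest. I'll descend and grip.

Request:
apply_moves:
  newtons: 80
  moves:
    - {"slide": [-0.033,0.08,0.4],"angular": [0,0,0],"gripper": 1}
    - {"slide": [0,0,0.6],"angular": [0,0,0],"gripper": 1}
    - {"slide": [0,0,0.6],"angular": [0,0,0],"gripper": 1}
    - {"slide": [0,0,0.6],"angular": [0,0,0],"gripper": 1}
    - {"slide": [0,0,0.4],"angular": [0,0,0],"gripper": 1}
    - {"slide": [0,0,0.15],"angular": [0,0,0],"gripper": 0.9}
    - {"slide": [0,0,0],"angular": [0,0,0],"gripper": 0.7}
    - {"slide": [0,0,0],"angular": [0,0,0],"gripper": 0.5}

```text
time: 15.08
eef_pos: [0.5663, 0.1782, 0.0711]
orientation: [-0.04, 0.999, 0.0, 0.001]
force: [0.7, 0.3, 0.8]
grip_width: 0.0437
grasp_force: 0.0
```

```bash
python3 -c "
from h import *
plan([.5655,.1773,.070],94.45);print(env.sense()['grip_width'])"
```

```text
t 15.07 pos [0.5663 0.1782 0.0711] turn units [0.001 0.011 0.013] then shift units [ 0.014 -0.015  0.019]
0.04367431975099587
```

Request:
apply_moves:
  moves:
    - {"slide": [0.01,-0.015,0],"angular": [0,0,0.01],"gripper": 0.4}
    - {"slide": [0,0,0],"angular": [0,0,0],"gripper": 0.2}
    - {"slide": [0,0,0],"angular": [0,0,0],"gripper": 0.2}
    - {"slide": [0,0,0],"angular": [0,0,0],"gripper": 0.2}
    - {"slide": [0,0,0],"angular": [0,0,0],"gripper": 0.2}
    - {"slide": [0,0,0],"angular": [0,0,0],"gripper": 0.2}

```text
time: 15.82
eef_pos: [0.5654, 0.1773, 0.071]
orientation: [-0.039, 0.999, 0.0, 0.001]
force: [-1.1, -1.6, 5.7]
grip_width: 0.0287
grasp_force: 78.7
```

First swing, with the pivot at pad height and a slight lift.

Request:
apply_moves:
  moves:
    - {"slide": [0,0.014,-0.004],"angular": [0.175,0,0],"gripper": 0.2}
    - {"slide": [0,0.014,-0.004],"angular": [0.175,0,0],"gripper": 0.2}
    - {"slide": [0,0.014,-0.004],"angular": [0.175,0,0],"gripper": 0.2}
    - {"slide": [0,0.014,-0.004],"angular": [0.175,0,0],"gripper": 0.2}
    - {"slide": [0,0,0],"angular": [0,0,0],"gripper": 0.2}

```text
time: 16.45
eef_pos: [0.5651, 0.1818, 0.0712]
orientation: [-0.04, 0.997, -0.061, 0.003]
force: [-1.0, 4.5, 6.4]
grip_width: 0.0289
grasp_force: 79.4
```

```bash
cat >> h.py <<'E'
def chk(p=(.5654,.1773),yaw=94.45):
    s=env.sense();R=Ro.from_quat(s["orientation"]).as_matrix();y=np.radians(yaw)
    ny=np.array([np.cos(y),np.sin(y),0]); d=np.array(s["eef_pos"])-[*p,.071]
    piv=s["eef_pos"]+R[:,2]*((.043-s["eef_pos"][2])/R[2,2]); foot=s["eef_pos"]+R[:,2]*.048
    print("t %.2f lean(y) %.2f dx-lean %.2f dz_tcp %.1fmm pivot_y %.1f foot_rise %.1f"%(s["time"],np.degrees(np.arcsin(-R[:,2]@ny)),np.degrees(np.arcsin(-R[:,2]@[ny[1],-ny[0],0])),d[2]*1e3,(piv-[*p,0])@ny*1e3,(foot[2]-.023)*1e3),
     "F",np.round(s["force"],1),"M",np.round(s["wrist_torque"],2),"grip %.4f"%s["grip_width"])
E
python3 -c "
from h import *
chk()"
```

```text
t 16.45 lean(y) 7.06 dx-lean -0.09 dz_tcp 0.2mm pivot_y 1.0 foot_rise 0.5 F [-1.   4.5  6.4] M [ 1.16  0.12 -0.04] grip 0.0289
```

Request:
apply_moves:
  moves:
    - {"slide": [0,-0.0165,-0.008],"angular": [-0.175,0,0],"gripper": 0.2}
    - {"slide": [0,-0.0165,-0.008],"angular": [-0.175,0,0],"gripper": 0.2}
    - {"slide": [0,-0.0165,-0.008],"angular": [-0.175,0,0],"gripper": 0.2}
    - {"slide": [0,-0.0165,-0.008],"angular": [-0.175,0,0],"gripper": 0.2}
    - {"slide": [0,-0.0165,-0.008],"angular": [-0.175,0,0],"gripper": 0.2}
    - {"slide": [0,-0.0165,-0.008],"angular": [-0.175,0,0],"gripper": 0.2}
    - {"slide": [0,-0.0165,-0.008],"angular": [-0.175,0,0],"gripper": 0.2}
    - {"slide": [0,-0.0165,-0.008],"angular": [-0.175,0,0],"gripper": 0.2}

```text
time: 17.45
eef_pos: [0.565, 0.1727, 0.0746]
orientation: [-0.039, 0.997, 0.062, -0.003]
force: [2.8, 0.7, -2.8]
grip_width: 0.0292
grasp_force: 79.4
```

```bash
python3 -c "
from h import *
chk()"
```

```text
t 17.45 lean(y) -7.10 dx-lean 0.02 dz_tcp 3.6mm pivot_y -0.6 foot_rise 4.0 F [ 2.8  0.7 -2.8] M [-0.67 -0.57 -0.01] grip 0.0292
```

Request:
apply_moves:
  moves:
    - {"slide": [0,0.017,-0.0065],"angular": [0.175,0,0],"gripper": 0.2}
    - {"slide": [0,0.017,-0.0065],"angular": [0.175,0,0],"gripper": 0.2}
    - {"slide": [0,0.017,-0.0065],"angular": [0.175,0,0],"gripper": 0.2}
    - {"slide": [0,0.017,-0.0065],"angular": [0.175,0,0],"gripper": 0.2}
    - {"slide": [0,0.017,-0.0065],"angular": [0.175,0,0],"gripper": 0.2}
    - {"slide": [0,0.017,-0.0065],"angular": [0.175,0,0],"gripper": 0.2}
    - {"slide": [0,0.017,-0.0065],"angular": [0.175,0,0],"gripper": 0.2}
    - {"slide": [0,0.017,-0.0065],"angular": [0.175,0,0],"gripper": 0.2}

```text
time: 18.45
eef_pos: [0.5643, 0.1811, 0.0778]
orientation: [-0.039, 0.997, -0.062, 0.002]
force: [-1.4, -0.3, -5.3]
grip_width: 0.0285
grasp_force: 79.4
```

```bash
python3 -c "
from h import *
chk()"
```

```text
t 18.45 lean(y) 7.10 dx-lean 0.03 dz_tcp 6.8mm pivot_y -0.5 foot_rise 7.1 F [-1.4 -0.3 -5.3] M [ 0.78  0.23 -0.01] grip 0.0285
```

Request:
apply_moves:
  moves:
    - {"slide": [0,-0.0185,-0.0065],"angular": [-0.175,0,0],"gripper": 0.2}
    - {"slide": [0,-0.0185,-0.0065],"angular": [-0.175,0,0],"gripper": 0.2}
    - {"slide": [0,-0.0185,-0.0065],"angular": [-0.175,0,0],"gripper": 0.2}
    - {"slide": [0,-0.0185,-0.0065],"angular": [-0.175,0,0],"gripper": 0.2}
    - {"slide": [0,-0.0185,-0.0065],"angular": [-0.175,0,0],"gripper": 0.2}
    - {"slide": [0,-0.0185,-0.0065],"angular": [-0.175,0,0],"gripper": 0.2}
    - {"slide": [0,-0.0185,-0.0065],"angular": [-0.175,0,0],"gripper": 0.2}
    - {"slide": [0,-0.0185,-0.0065],"angular": [-0.175,0,0],"gripper": 0.2}

```text
time: 19.45
eef_pos: [0.5654, 0.172, 0.0812]
orientation: [-0.039, 0.997, 0.062, -0.002]
force: [-1.9, 0.1, -5.9]
grip_width: 0.0287
grasp_force: 79.7
```

Run:
```python
from h import *
chk()
px,z,K,Rc,c,s=cam("side"); np.savez("s4.npz",px=px); a=mask(px,'blue')[155:215,200:260]; print("blue side rows",np.where(a.any(1))[0][[0,-1]]+155, a.sum())
```

```text
t 19.45 lean(y) -7.10 dx-lean -0.00 dz_tcp 10.2mm pivot_y -0.6 foot_rise 10.5 F [-1.9  0.1 -5.9] M [-0.65  0.15 -0.01] grip 0.0287
blue side rows [155 202] 962
```

Request:
apply_moves:
  moves:
    - {"slide": [0,0.02,-0.0065],"angular": [0.175,0,0],"gripper": 0.2}
    - {"slide": [0,0.02,-0.0065],"angular": [0.175,0,0],"gripper": 0.2}
    - {"slide": [0,0.02,-0.0065],"angular": [0.175,0,0],"gripper": 0.2}
    - {"slide": [0,0.02,-0.0065],"angular": [0.175,0,0],"gripper": 0.2}
    - {"slide": [0,0.02,-0.0065],"angular": [0.175,0,0],"gripper": 0.2}
    - {"slide": [0,0.02,-0.0065],"angular": [0.175,0,0],"gripper": 0.2}
    - {"slide": [0,0.02,-0.0065],"angular": [0.175,0,0],"gripper": 0.2}
    - {"slide": [0,0.02,-0.0065],"angular": [0.175,0,0],"gripper": 0.2}

```text
time: 20.5
eef_pos: [0.5646, 0.1819, 0.0844]
orientation: [-0.039, 0.997, -0.062, 0.003]
force: [-0.1, -0.2, -2.6]
grip_width: 0.0289
grasp_force: 79.9
```

```bash
python3 -c "
from h import *
chk()"
```

```text
t 20.50 lean(y) 7.10 dx-lean -0.02 dz_tcp 13.4mm pivot_y -0.5 foot_rise 13.8 F [-0.1 -0.2 -2.6] M [ 0.85  0.05 -0.07] grip 0.0289
```

Request:
apply_moves:
  moves:
    - {"slide": [0,-0.0215,-0.0065],"angular": [-0.175,0,0],"gripper": 0.2}
    - {"slide": [0,-0.0215,-0.0065],"angular": [-0.175,0,0],"gripper": 0.2}
    - {"slide": [0,-0.0215,-0.0065],"angular": [-0.175,0,0],"gripper": 0.2}
    - {"slide": [0,-0.0215,-0.0065],"angular": [-0.175,0,0],"gripper": 0.2}
    - {"slide": [0,-0.0215,-0.0065],"angular": [-0.175,0,0],"gripper": 0.2}
    - {"slide": [0,-0.0215,-0.0065],"angular": [-0.175,0,0],"gripper": 0.2}
    - {"slide": [0,-0.0215,-0.0065],"angular": [-0.175,0,0],"gripper": 0.2}
    - {"slide": [0,-0.0215,-0.0065],"angular": [-0.175,0,0],"gripper": 0.2}

```text
time: 21.5
eef_pos: [0.5654, 0.1714, 0.0879]
orientation: [-0.039, 0.997, 0.062, -0.002]
force: [-1.0, 0.7, 1.9]
grip_width: 0.029
grasp_force: 80.6
```

```bash
python3 -c "
from h import *
chk()"
```

```text
t 21.50 lean(y) -7.12 dx-lean -0.01 dz_tcp 16.9mm pivot_y -0.3 foot_rise 17.3 F [-1.   0.7  1.9] M [-0.52  0.24 -0.05] grip 0.0290
```

Request:
apply_moves:
  moves:
    - {"slide": [0,0.023,-0.0065],"angular": [0.175,0,0],"gripper": 0.2}
    - {"slide": [0,0.023,-0.0065],"angular": [0.175,0,0],"gripper": 0.2}
    - {"slide": [0,0.023,-0.0065],"angular": [0.175,0,0],"gripper": 0.2}
    - {"slide": [0,0.023,-0.0065],"angular": [0.175,0,0],"gripper": 0.2}
    - {"slide": [0,0.023,-0.0065],"angular": [0.175,0,0],"gripper": 0.2}
    - {"slide": [0,0.023,-0.0065],"angular": [0.175,0,0],"gripper": 0.2}
    - {"slide": [0,0.023,-0.0065],"angular": [0.175,0,0],"gripper": 0.2}
    - {"slide": [0,0.023,-0.0065],"angular": [0.175,0,0],"gripper": 0.2}

```text
time: 22.5
eef_pos: [0.5647, 0.1824, 0.0917]
orientation: [-0.039, 0.997, -0.062, 0.003]
force: [-1.7, -0.9, 8.7]
grip_width: 0.0289
grasp_force: 81.6
```

Request:
apply_moves:
  moves:
    - {"slide": [0,-0.0245,-0.0075],"angular": [-0.175,0,0],"gripper": 0.2}
    - {"slide": [0,-0.0245,-0.0075],"angular": [-0.175,0,0],"gripper": 0.2}
    - {"slide": [0,-0.0245,-0.0075],"angular": [-0.175,0,0],"gripper": 0.2}
    - {"slide": [0,-0.0245,-0.0075],"angular": [-0.175,0,0],"gripper": 0.2}
    - {"slide": [0,-0.0245,-0.0075],"angular": [-0.175,0,0],"gripper": 0.2}
    - {"slide": [0,-0.0245,-0.0075],"angular": [-0.175,0,0],"gripper": 0.2}
    - {"slide": [0,-0.0245,-0.0075],"angular": [-0.175,0,0],"gripper": 0.2}
    - {"slide": [0,-0.0245,-0.0075],"angular": [-0.175,0,0],"gripper": 0.2}

```text
time: 23.5
eef_pos: [0.5661, 0.1736, 0.0971]
orientation: [-0.04, 0.997, 0.064, -0.001]
force: [-2.9, 11.0, 15.2]
grip_width: 0.0288
grasp_force: 82.0
```

```bash
python3 -c "
from h import *
chk()"
```

```text
t 23.50 lean(y) -7.33 dx-lean -0.16 dz_tcp 26.1mm pivot_y 3.2 foot_rise 26.5 F [-2.9 11.  15.2] M [2.93 0.81 0.06] grip 0.0288
```

The pads now push the block up and out, so it is free. I'll bring it upright while rising.

Request:
apply_moves:
  moves:
    - {"slide": [0,0.01,-0.05],"angular": [0.1,0,0],"gripper": 0.2}
    - {"slide": [0,0.02,-0.05],"angular": [0.15,0,0],"gripper": 0.2}
    - {"slide": [0,0.026,-0.05],"angular": [0.15,0,0],"gripper": 0.2}
    - {"slide": [0,0.026,-0.05],"angular": [0.15,0,0],"gripper": 0.2}
    - {"slide": [0,0.026,-0.03],"angular": [0.15,0,0],"gripper": 0.2}
    - {"slide": [0,0,0],"angular": [0,0,0],"gripper": 0.2}

```text
time: 24.25
eef_pos: [0.5649, 0.1766, 0.1089]
orientation: [-0.04, 0.999, -0.0, 0.0]
force: [0.5, 0.0, -2.4]
grip_width: 0.0288
grasp_force: 80.6
```

```bash
python3 -c "
from h import *
chk(); plan([.5654,.1773,.123],94.45)"
```

```text
t 24.25 lean(y) 0.03 dx-lean -0.00 dz_tcp 37.9mm pivot_y -0.7 foot_rise 37.9 F [ 0.5  0.  -2.4] M [-0.03  0.02  0.01] grip 0.0288
t 24.25 pos [0.5649 0.1766 0.1089] turn units [-0.003  0.     0.01 ] then shift units [-0.009  0.011 -0.234]
```

Request:
apply_moves:
  moves:
    - {"slide": [-0.005,0.01,-0.05],"angular": [0,0,0],"gripper": 0.2}
    - {"slide": [0,0,-0.06],"angular": [0,0,0],"gripper": 0.2}
    - {"slide": [0,0,-0.06],"angular": [0,0,0],"gripper": 0.2}
    - {"slide": [0,0,-0.05],"angular": [0,0,0],"gripper": 0.2}
    - {"slide": [0,0,0],"angular": [0,0,0],"gripper": 0.2}
    - {"slide": [0,0,0],"angular": [0,0,0],"gripper": 0.2}
    - {"slide": [0,0,0],"angular": [0,0,0],"gripper": 0.2}

```text
time: 25.12
eef_pos: [0.5651, 0.1767, 0.122]
orientation: [-0.039, 0.999, -0.0, -0.0]
force: [1.4, -0.2, -3.3]
grip_width: 0.0288
grasp_force: 80.6
```

Run:
```python
from h import *
px,z,K,Rc,c,s=cam("side"); cv2.imwrite("pics/s5.png",cv2.resize(px[150:270,190:310,::-1],None,fx=5,fy=5,interpolation=2))
chk(); plan([.5654,.1773,.123],94.45)
```

```text
t 25.18 lean(y) 0.00 dx-lean 0.01 dz_tcp 51.0mm pivot_y -0.6 foot_rise 51.0 F [ 0.5 -0.2 -2.8] M [-0.02  0.01 -0.  ] grip 0.0290
t 25.18 pos [0.5651 0.1767 0.122 ] turn units [-0.    -0.001  0.005] then shift units [-0.005  0.01  -0.017]
```

View pics/s5.png

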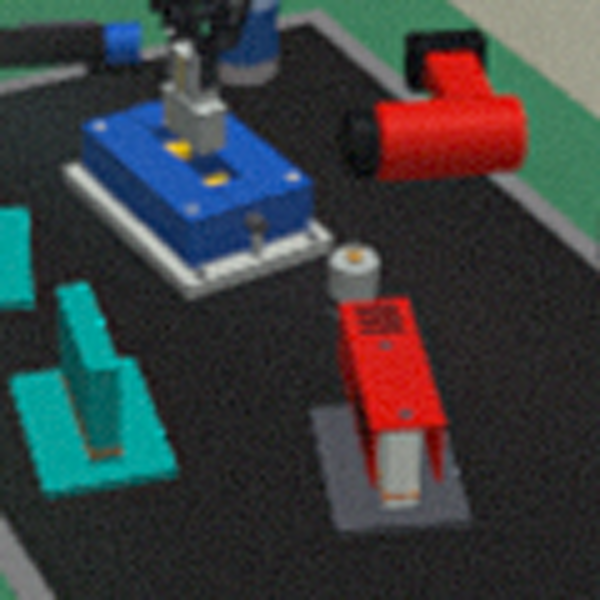

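The side view shows the block held upright above the slot at (195,110), the nest still seated, and the shell astride the blade at (390,370). I'll hand in.

```bash
python3 -c "
from station import env
print(env.close_job())"
```

```text
the job is handed in; nothing more can be done
None
```

I placed the red shell level astride the white rest, then rocked the steel block free with eight swings of about 7° each way. It's now held upright about 14 mm above its slot with the nest still seated, and I handed the job in at 25 s.

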